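Fit the missing peg in the teak coat rail

ROBOT

A 6-joint arm with a two-finger parallel gripper is mounted at the origin on the work surface. World frame = base frame: x ahead of the robot, y to its left, z up, the work surface at z = 0. Lengths are in mm, angles in rad, forces in N, time in s.
With the tool pointing down it reaches from about 350 to 875 mm from the base axis. Payload 4.2 kg.
Tool frame: the origin (TCP) lies between the finger pads; the fingertips stand 19 mm ahead of it and the grasp point (between the pads) is the TCP; y points along the fingers, z is the direction in which the jaws open and shut, and the axes are right-handed (so a half turn about y gives the same grasp; the last joint's range is limited). The gripper opens to 85 mm and grips with 20 to 120 N. Pads are 22 mm wide; open, the fingers measure 114 mm over their backs; the gripper's body (76 mm by 85 mm) begins 54 mm behind the grasp point. The pads swing forward as they close: fully open they stand 13 mm farther back than shut.
Start: joints at [1.362, 0.385, 0.008, 0, -1.194, -0.259], TCP at [281.794, 557.846, 250.312] pointing down, gripper open.
Joint ranges: [-3.14, 3.14], [-1.21, 2.06], [-1.07, 1.41], [-3.16, 2.05], [-2.99, -0.16], [-3.1, 3.1]. Speed limits (rad/s): [2.79, 2.79, 3.14, 3.14, 3.14, 3.14].

INTERFACE

Orientations are given as a unit quaternion [x, y, z, w].
In Python, from bench import arm gives the robot as it stands.
- The arm moves only by the shell command python3 -m inch 'ROWS'. ROWS is JSON, a list of rows, each a list of 7 numbers: the opening, from 0 (shut) to 1 (fully open), then the shift along the tool's x, y, z in cm, then the turn, a rotation vector about the tool's x, y, z in degrees. A call has 1 to 20 rows; each row is the pose to reach, as a shift and turn from the pose commanded when the call began, along the tool's axes at that moment; what a row does not reach only later rows make up. A row lasts 1/12 s, in which the tool goes at most 41.7 mm and 7.16 degrees, less where a joint would pass 70% of its speed; a pose out of reach is approached as far as the arm can. A call with a gripper value outside its range is refused whole. The fingers move at their own pace and stop on an object; the grip force is fixed at half the most. Time passes only in rows, so rows that repeat a pose let the fingers close. It gives the time, the measured TCP pose, the force and the opening at its end, in the units of the state.
- arm.read_state(): the state, without advancing time (a new reading comes with each control period).
- arm.get_image(name): name is "scene" or "side" or "wrist"; returns the picture (420x560x3 uint8, red, green, blue); there is no depth.
- arm.camera_params(name): a dict with "fx", "fy", "cx", "cy" (pixels), "rvec" (rotation vector, rad) and "tvec" (3), from world to camera coordinates, as OpenCV has them. Camera axes: x right, y down, z forward; pixel columns grow to the right and rows downward; lengths in mm; the calibration is good to about 2 mm. A picture is of the moment at which its call begins: read the wrist's pose just before it. camera_params takes no time and is no camera call; for the wrist camera it gives the pose at the moment of the call.
- arm.job_done(): hands the job in, once; it reports no verdict.
Trained networks look in the newest picture that a camera, given by its name, has taken for a name from the list of things; names that differ only in an ending like _2 or _b are one class to them, and where a whole thing is asked for, a point or a joint stands for the part that bears it (a point fixed in the world has none). Each returns a list of dicts, best first, with "conf" (0 to 1); they miss things now and then, are a little off and sometimes report something else, mostly with a low value. They report only what shows in the picture. A call takes as long as a camera call. They do not tell look-alikes from the thing itself.
- arm.masks_of(label, camera): "mask" (420x560 bool, what is visible of it) and "extent" ([left, top, width, height] in pixels, round what is visible of it).
The state is a dict: "clock": time; "joints": joint angles; "joint_vel": joint speeds; "joint_efforts": joint torques, N m; "position": TCP position; "ee_rot": TCP orientation; "contact_force": force on the tool from outside, world axes, zero at the start; "wrist_torque": the same for the moment, N m; "gripper_width": finger opening in mm.
Only numpy, scipy, OpenCV 4.12 (cv2) and the standard library are available. Lean on these libraries where they do the work, as an engineer would, in place of code of your own. Each camera call takes 0.05 s, during which the arm holds its last target.

TASK

One peg is missing from the teak coat rail in the cradle: take the peg of the size that fits from the tray, feel gently for the empty blind hole with its foot, and press it straight in until its collar sits flat on the rail, then let go. Do not press it with more than 30 N, and leave everything else where it is.

Things in the scene. Friction and masses are not known exactly. Their poses are not given: they have to be found in the camera images.
- peg: the peg to fit: pale wood, about 30 g, standing upright in one of the tray's bins. Origin at the centre of its foot, z up. From the foot up: plain round shank, 18 mm in diameter, 28 mm long, sharp unchamfered foot; round collar 30 mm in diameter, 5 mm thick (28 to 33 mm up); square head 22 x 22 mm, 37 mm tall (33 to 70 mm up), flats square to its x and y. Tips over if pushed
- peg_foot (a point): centre of the peg's foot (the lower end of the shank)
- thick_peg: a similar pale wood peg, larger everywhere, that does not fit: shank 26 mm, collar 38 mm, square head 28 mm, 84 mm tall in all; stands in another bin. Origin at the centre of its foot. Leave it alone
- bushing: a plain steel bushing, 38 mm across, bore 20 mm, 22 mm tall, standing in another bin of the tray; origin at the centre of its underside. Leave it alone
- jar: a small amber glass jar with a lid, 42 mm across, 40 mm tall, in another bin of the tray; origin at the centre of its underside. Leave it alone
- tray: blue plastic tray, fixed, 200 x 200 mm, on two side feet; origin under its centre on the bench, z up. Four bins (2 x 2, about 94 mm square, centres 50 mm from the tray's centre along its x and y); bin floors 50 mm above the bench, walls 4 mm thick, their top 80 mm above the bench. A small tilt-out bin hangs open under its front (-x) lip
- cradle: plywood cradle fixed to the bench, base 90 x 250 x 12 mm, origin under its centre on the bench, y along its length, z up. Carries a dark teak peg rail (70 mm along x, 220 mm along y, 40 mm thick), flat top face 62 mm above the bench. The rail rests on soft rubber pads: it sinks straight down about 1 mm per 4 N pressed on it (8 mm at most), rises again when let go, and does not shift sideways
- hole_mark (a point): where the mouth of the empty hole would be had the rail been laid exactly; fixed to the cradle, 62 mm above its origin, same axes, level with the rail's unloaded face. The rail was laid in by eye: the true hole lies 2 to 6 mm to the side of this point (at most 4 mm along the cradle's x and 4 mm along its y), differently every time. Hole: round, sharp rim, 19.5 mm in diameter, vertical
- hole_end (a point): 32 mm below hole_mark: the depth of the blind hole's end. The shank (once within about 1 mm of the hole's centre) enters freely for 10 mm; then a rubber plug inside resists with about 7 N and is pushed down ahead of it, staying where it is left, until the collar meets the rail face with the foot 28 mm deep. More than 30 N from the peg on rail or hole damages the rail
- fitted_peg (a point): one of two pegs like the loose one already fitted to the rail, 85 mm either side of the hole along the cradle's y: point on the rail face for the +y one, fixed to the cradle, so it is off by as much as hole_mark. Collars flat on the rail, square heads end 42 mm above its face
- wrench: a chrome adjustable wrench, about 205 mm long, lying on the bench; bystander
- pliers: red plastic pliers, about 185 mm long, lying on the bench; bystander
- dish: a white ceramic dish, 110 mm across, 28 mm high; bystander
- oil_tin: an upright metal tin, 66 mm across, 100 mm tall; bystander
Things that resemble listed ones, but are neither listed nor needed, are in the scene too. What is shaped like the peg but purple or red is not meant.

How it is judged (in metres and radians):
On the way, in this order (a step that is already met when the one before it is completed fails the run):
1. the peg is lifted clear of the tray (height (world z) of peg_foot above 0.09 m), for 0.1 s.
2. the peg's foot is brought down on the rail near the hole mark (contact force between peg and cradle above 0.5 N and horizontal distance between peg_foot and hole_mark below 0.015 m).
At the end, for the whole second after the job is handed in: the peg stands in the rail's hole with its foot more than 26 mm below the rail's unloaded face (28 mm when the collar lies flat), within 10 mm of the hole mark, upright to 0.06 rad, at rest and released (z of peg_foot in the frame of hole_mark below -0.026 m and horizontal distance between peg_foot and hole_mark below 0.01 m and angle between peg's own z axis and vertical below 0.06 rad and linear speed of peg below 0.01 m/s and contact force between peg and the fingers below 0.05 N); the robot touches nothing.
It fails at once if the peg is pressed on the rail or in its hole with more than 30 N (contact force between peg and cradle above 30 N).
It fails at once if another thing is moved more than 15 mm (distance of any of thick_peg, bushing, jar, wrench, pliers, dish, oil_tin from where it was at the start of the episode above 0.015 m).
It also fails if it takes over 72 s, if anything falls off the work surface, if the arm or the gripper's body presses on something with over 40 N, if the wrist force passes 120 N, or if a joint passes its speed limit or range.

## Working session

There is one attempt and no reset: what is moved stays moved. The work goes in short steps, Python scripts to look and compute and a shell command to move; the robot and the scene stay as the last step left them, time stands still between calls to the robot, and variables do not carry over. Pictures are saved under pics/ and viewed, and the job is handed in when it is done.

```bash
ls; mkdir -p pics
python3 - <<'E'
from bench import arm
import cv2
s=arm.read_state(); print(s)
for n in ("scene","side","wrist"):
    print(n,arm.camera_params(n))
    cv2.imwrite(f"pics/{n}0.png",arm.get_image(n)[:,:,::-1])
E
```

```text
pics
{'clock': 0.0, 'joints': array([ 1.36160887e+00,  3.85531375e-01,  6.61451012e-03, -5.22484980e-04,
       -1.19397845e+00, -2.58595008e-01]), 'joint_vel': array([-0.00181389, -0.00023315, -0.00049884, -0.00142036, -0.00124029,
        0.0001173 ]), 'joint_efforts': array([-5.80243632e-04, -3.92289841e+01,  1.88402295e+01,  4.18617770e+00,
       -4.61134114e-03,  7.79671836e-06]), 'position': array([281.55042707, 557.3782934 , 249.22881707]), 'ee_rot': array([-0.16379518, -0.6870913 ,  0.68858354,  0.1641018 ]), 'contact_force': array([ 0.22080248,  0.10406159, -1.21587853]), 'wrist_torque': array([0.00078506, 0.00901105, 0.00046682]), 'gripper_width': 85.35055631940273}
scene {'fx': 477.1625891453559, 'fy': 477.1625891453559, 'cx': 280.88294286021454, 'cy': 213.8278947805143, 'rvec': array([ 2.31795706,  0.70078994, -0.25268847]), 'tvec': array([-504.08199101, -219.91318549, 1414.4990669 ])}
side {'fx': 419.2916379662378, 'fy': 419.2916379662378, 'cx': 277.9375898484033, 'cy': 214.44928792338436, 'rvec': array([ 0.21456761, -2.82751774,  1.17509117]), 'tvec': array([ 587.97295834,  130.43600416, 1181.61640477])}
wrist {'fx': 305.0093172785564, 'fy': 305.0093172785564, 'cx': 280.17467543899716, 'cy': 210.94018825148123, 'rvec': array([-1.54612997,  2.51413531,  0.39288907]), 'tvec': array([622.8998468 , -39.09227355, 379.63443093])}
```

View pics/scene0.png

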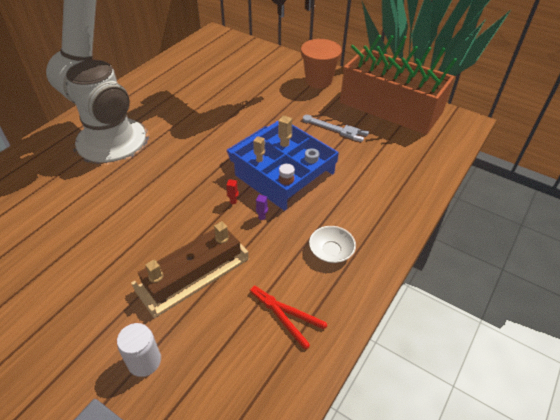

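View pics/side0.png

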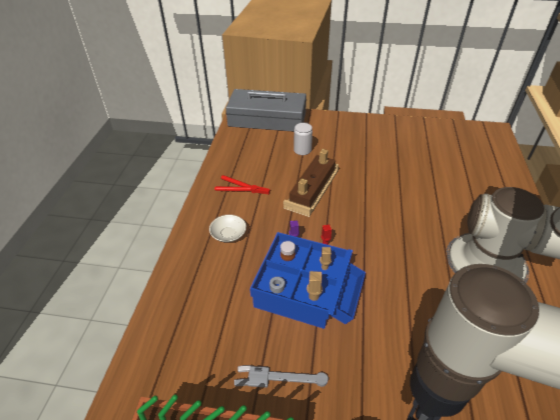

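View pics/wrist0.png

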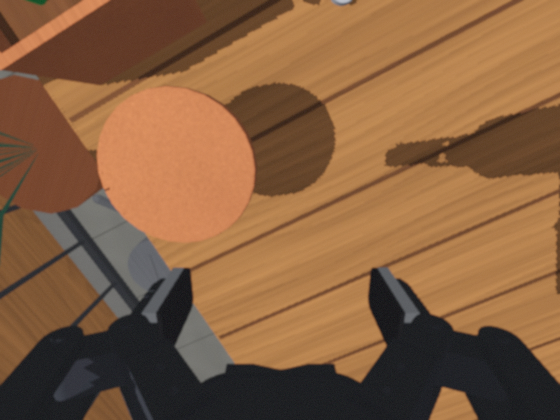

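Candidates in the scene view: small pale peg (260,148), larger pale peg (285,130), red peg (233,190), purple peg (262,207), and the fitted pegs (221,234) and (154,271). By the description, it is the small pale one at (260,148), which is (326,258) in the side view. I'll check this in close crops.

```bash
cat > h.py <<'E'
import numpy as np, cv2, json
from scipy.spatial.transform import Rotation as R
def P(c):
    K=np.array([[c['fx'],0,c['cx']],[0,c['fy'],c['cy']],[0,0,1]]); r=cv2.Rodrigues(np.array(c['rvec'],float))[0]
    return K,r,np.array(c['tvec'],float)
def proj(c,X):
    K,r,t=P(c); return cv2.projectPoints(np.atleast_2d(np.array(X,float)),r,t,K,None)[0][:,0]
def tri(c1,p1,c2,p2):
    K1,r1,t1=P(c1);K2,r2,t2=P(c2)
    X=cv2.triangulatePoints(K1@np.c_[r1,t1],K2@np.c_[r2,t2],np.array(p1,float).reshape(2,1),np.array(p2,float).reshape(2,1))
    return (X[:3]/X[3]).ravel()
def onz(c,p,z):
    K,r,t=P(c); d=r.T@np.linalg.inv(K)@np.array([p[0],p[1],1.]); o=-r.T@t
    return o+d*(z-o[2])/d[2]
E
python3 - <<'E'
from bench import arm
import cv2,numpy as np
a=cv2.imread('pics/scene0.png');b=cv2.imread('pics/side0.png')
A=cv2.resize(a[105:225,215:345],None,fx=4,fy=4,interpolation=cv2.INTER_CUBIC);B=cv2.resize(b[225:325,245:370],None,fx=4,fy=4,interpolation=cv2.INTER_CUBIC)
cv2.imwrite('pics/cA.png',A);cv2.imwrite('pics/cB.png',B)
cv2.imwrite('pics/cC.png',cv2.resize(a[215:320,125:255],None,fx=5,fy=5,interpolation=cv2.INTER_CUBIC))
cv2.imwrite('pics/cD.png',cv2.resize(b[140:220,275:350],None,fx=6,fy=6,interpolation=cv2.INTER_CUBIC))
for l in ('peg','thick_peg','tray','cradle','bushing','jar'):
  for c in('scene','side'):
    for d in arm.masks_of(l,c)[:4]:
        ys,xs=np.nonzero(d['mask']); print(l,c,round(d['conf'],2),d['extent'],xs.mean().round(1),ys.mean().round(1))
E
```

```text
peg scene 0.68 [253.8, 136.9, 10.2, 24.4] 258.3 147.6
peg scene 0.6 [224.3, 177.7, 13.2, 25.8] 231.5 190.0
peg scene 0.53 [252.2, 198.4, 14.4, 21.1] 261.3 205.9
peg side 0.75 [319.5, 226.6, 14.4, 17.6] 325.6 233.6
peg side 0.53 [322.6, 250.0, 5.6, 15.9] 325.0 257.6
peg side 0.48 [290.7, 222.6, 10.2, 15.3] 293.5 229.2
thick_peg scene 0.74 [277.1, 115.9, 13.2, 33.0] 284.4 130.0
thick_peg side 0.7 [306.6, 271.9, 15.0, 27.6] 313.8 285.5
tray scene 0.66 [228.5, 119.9, 108.0, 88.5] 279.8 161.9
tray side 0.69 [248.9, 232.0, 115.3, 95.9] 307.4 282.8
cradle scene 0.94 [132.8, 222.1, 116.3, 97.7] 188.4 268.9
cradle side 0.56 [284.5, 151.9, 52.9, 64.0] 311.2 184.7
bushing scene 0.53 [303.6, 148.5, 14.9, 15.4] 310.8 155.0
bushing scene 0.3 [275.8, 112.3, 14.2, 36.4] 284.3 129.6
bushing side 0.72 [267.0, 276.8, 15.4, 16.1] 276.4 284.5
jar scene 0.6 [278.4, 163.0, 13.3, 22.7] 285.4 174.3
jar scene 0.45 [115.9, 322.8, 44.4, 55.8] 138.3 349.5
jar scene 0.24 [130.2, 222.4, 120.8, 93.8] 188.3 268.7
jar side 0.68 [280.6, 240.4, 18.9, 19.5] 287.2 250.8
jar side 0.48 [267.1, 276.9, 16.2, 19.0] 276.4 284.5
jar side 0.31 [207.8, 213.8, 37.7, 28.0] 226.7 227.9
```

View pics/cA.png

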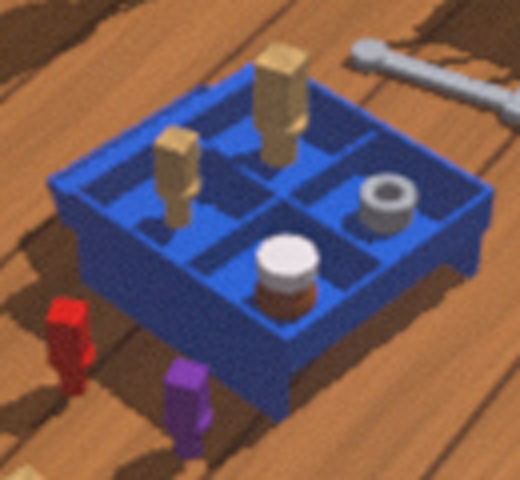

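View pics/cB.png

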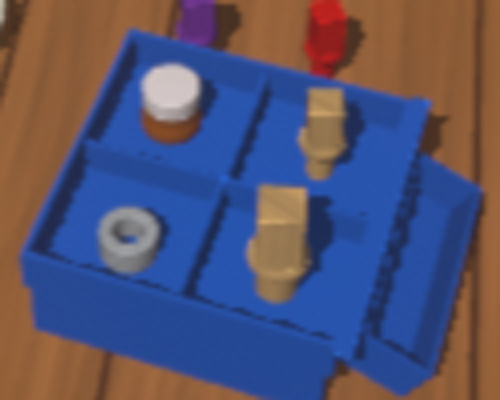

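View pics/cC.png

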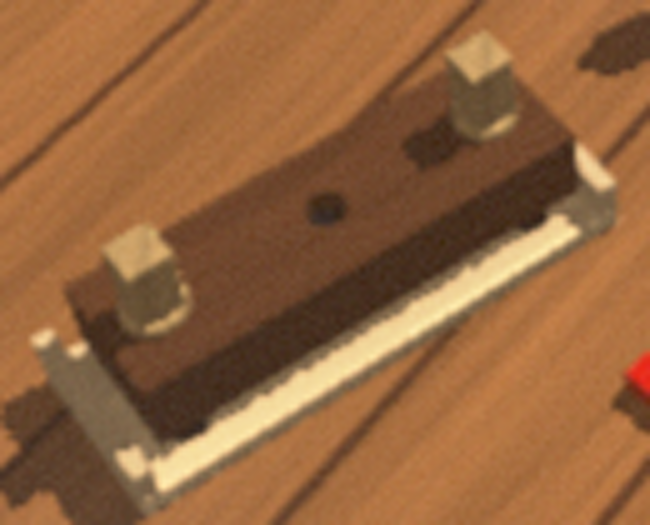

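View pics/cD.png

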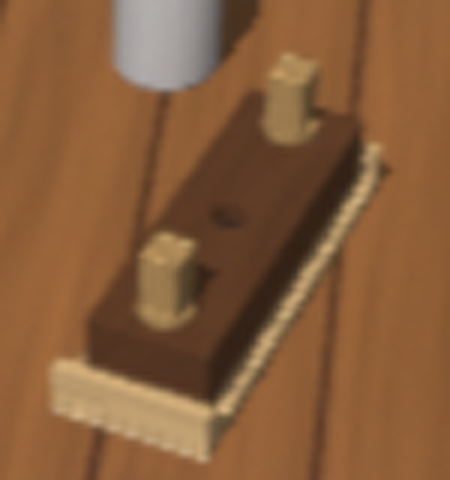

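The crops confirm the choice. The peg at scene (260,148) / side (326,258) is clearly slimmer than the one beside it at (285,130). The empty hole shows at about (190,257) in the scene view.

Run:
```python
from bench import arm
from h import *
s=arm.camera_params('scene');d=arm.camera_params('side')
A=lambda x,y:(x/4-.375+215,y/4-.375+105);B=lambda x,y:(x/4-.375+245,y/4-.375+225)
C=lambda x,y:(x/5-.4+125,y/5-.4+215);D=lambda x,y:(x/6-.42+275,y/6-.42+140)
for n,p,q in [('top',A(177,139),B(325,101)),('foot',A(178,225),B(319,176)),('thick top',A(281,57),B(282,205)),('thickfoot',A(279,162),B(274,298)),
 ('hole',C(327,209),D(228,216)),('fp1 top',C(479,56),D(168,247)),('fp2top',C(140,250),D(293,70)),
 ('tray c near',A(287,337),B(132,32)),('tray c',A(491,190),B(25,252)),('tray c',A(252,65),B(348,358)),('tray c',A(50,182),B(427,100)),('red',A(68,310),B(327,5)),('purp',A(188,372),B(197,5))]:
    X=tri(s,p,d,q); print(n,X.round(1),(proj(s,X)[0]-p).round(1),(proj(d,X)[0]-q).round(1))
st=arm.read_state(); r=R.from_quat(st['ee_rot']); print(r.as_matrix().round(3))
c=arm.camera_params('wrist');K,rr,t=P(c); print('wrist cam pos',(-rr.T@t).round(1), rr.round(3))
```

```text
top [449.8 128.3 120. ] [0.2 0.1] [ 0.3 -0.1]
foot [448.3 129.1  44.7] [0.3 0.1] [ 0.4 -0.2]
thick top [468.2 223.7 133.9] [0.4 0.1] [ 0.6 -0.2]
thickfoot [467.7 226.2  41.7] [0.6 0.2] [ 0.8 -0.3]
hole [ 515.8 -230.8   62.2] [0.5 0.2] [ 0.4 -0.2]
fp1 top [ 541.  -150.1  104.4] [0.2 0.1] [ 0.2 -0.1]
fp2top [ 490.2 -310.8  103.4] [0.3 0.2] [ 0.3 -0.1]
tray c near [586.2  50.5  79.6] [0.3 0.1] [ 0.4 -0.1]
tray c [622.9 242.2  79.9] [0.1 0. ] [ 0.2 -0. ]
tray c [415.3 277.4  70. ] [1.9 0.6] [ 3.  -1.1]
tray c [380.6  82.7  81.6] [1.  0.4] [ 1.3 -0.6]
red [455.5  -0.8  72.9] [0.1 0. ] [ 0.1 -0.1]
purp [545.6   3.7  64.8] [0.7 0.2] [ 0.8 -0.3]
[[-0.893 -0.    -0.451]
 [ 0.451  0.    -0.893]
 [ 0.    -1.    -0.   ]]
wrist cam pos [351.8 521.1 373.3] [[-0.451 -0.893 -0.   ]
 [-0.85   0.429  0.306]
 [-0.273  0.138 -0.952]]
```

```bash
python3 -m inch '[[1,-34.3,3,30.8,0,0,0],[1,-34.3,3,30.8,0,0,0],[1,-34.3,3,30.8,0,0,0],[1,-34.3,3,30.8,0,0,0],[1,-34.3,3,30.8,0,0,0],[1,-34.3,3,30.8,0,0,0],[1,-34.3,3,30.8,0,0,0],[1,-34.3,3,30.8,0,0,0],[1,-34.3,3,30.8,0,0,0],[1,-34.3,3,30.8,0,0,0],[1,-34.3,3,30.8,0,0,0],[1,-34.3,3,30.8,0,0,0],[1,-34.3,3,30.8,0,0,0],[1,-34.3,3,30.8,0,0,0],[1,-34.3,3,30.8,0,0,0],[1,-34.3,3,30.8,0,0,0],[1,-34.3,3,30.8,0,0,0]]'
cat > look.py <<'E'
import sys,cv2,pickle
from bench import arm
c=arm.camera_params('wrist');s=arm.read_state();im=arm.get_image('wrist')[:,:,::-1]
cv2.imwrite(f'pics/{sys.argv[1]}.png',im);pickle.dump((c,s),open(f'pics/{sys.argv[1]}.pkl','wb'))
print(s['clock'],s['position'].round(1),s['ee_rot'].round(4),s['contact_force'].round(2),s['gripper_width'])
E
python3 look.py w1
```

```text
clock: 2.17
position: [448.8, 129.5, 220.4]
ee_rot: [0.163, 0.688, -0.688, -0.163]
contact_force: [-0.1, 0.3, -0.3]
gripper_width: 85.1
2.1667 [448.8 129.5 220.4] [ 0.1632  0.6881 -0.688  -0.163 ] [-0.15  0.35 -0.25] 85.0669968703169
```

View pics/w1.png

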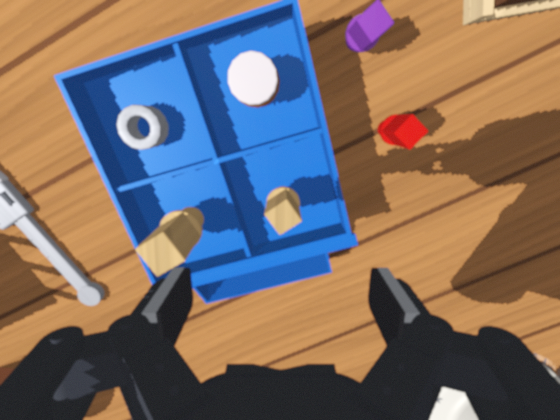

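The wrist view shows the small peg at about (282,212), the thick peg at (168,245), the jar at (252,78) and the bushing at (140,128).

Run:
```python
import cv2
a=cv2.imread('pics/w1.png');cv2.imwrite('pics/w1c.png',cv2.resize(a[175:245,245:325],None,fx=8,fy=8,interpolation=cv2.INTER_CUBIC))
```

```text
(no output)
```

View pics/w1c.png

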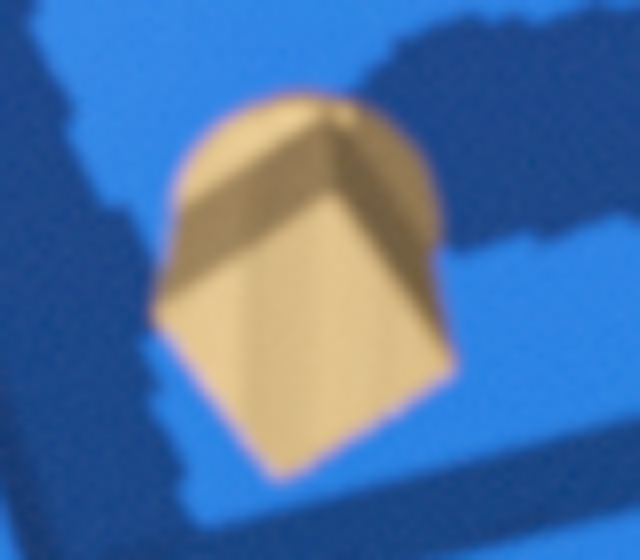

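Run:
```python
import pickle
from h import *
c,s=pickle.load(open('pics/w1.pkl','rb'))
q=[onz(c,(x/8-.44+245,y/8-.44+175),120) for x,y in [(332,190),(457,370),(280,483),(155,308)]]
q=np.array(q);print(q.round(1),q.mean(0).round(1))
for i in range(4):
    e=q[(i+1)%4]-q[i]; print(np.linalg.norm(e).round(1),np.degrees(np.arctan2(e[1],e[0])).round(1))
# feet check: project (X,Y,50) & collar
M=R.from_quat(s['ee_rot']).as_matrix();print(M.round(3),'jaw ang',np.degrees(np.arctan2(M[1,2],M[0,2])))
import numpy as np
print(proj(c,[s['position']]))
sc=None
```

```text
[[461.8 116.7 120. ]
 [440.1 113.9 120. ]
 [437.2 134.6 120. ]
 [458.8 137.2 120. ]] [449.5 125.6 120. ]
21.9 -172.6
20.9 97.9
21.8 6.9
20.7 -81.9
[[-0.894  0.    -0.449]
 [ 0.449  0.    -0.894]
 [-0.    -1.    -0.   ]] jaw ang -116.67017455042419
[[277.62119922 292.12933873]]
```

```bash
python3 -m inch '[[1,-0.2,6.5,0.2,0,-34.2,0],[1,-0.2,6.5,0.2,0,-34.2,0],[1,-0.2,6.5,0.2,0,-34.2,0],[1,-0.2,6.5,0.2,0,-34.2,0],[1,-0.2,6.5,0.2,0,-34.2,0],[1,-0.2,6.5,0.2,0,-34.2,0],[1,-0.2,6.5,0.2,0,-34.2,0]]'; python3 look.py w2
```

```text
clock: 2.8
position: [449.9, 126.2, 155.3]
ee_rot: [-0.045, 0.706, -0.706, 0.045]
contact_force: [0.2, -0.2, -0.7]
gripper_width: 85.6
2.8 [449.9 126.2 155.3] [-0.0451  0.7057 -0.7056  0.0451] [ 0.21 -0.19 -0.7 ] 85.57982891505225
```

View pics/w2.png

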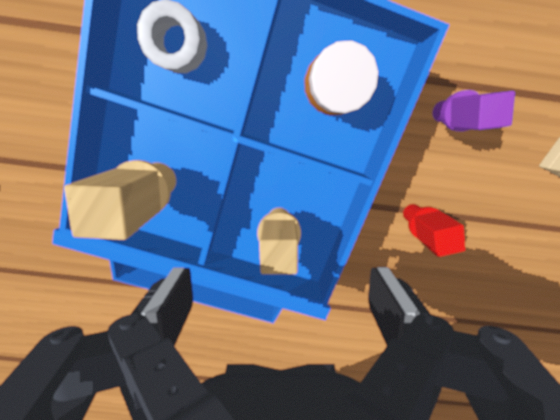

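The head top is at about (279,258), square to the jaws and centred between the fingers (mid about 280). I'll triangulate it from the two wrist views.

Run:
```python
import pickle
from h import *
c1,s=pickle.load(open('pics/w1.pkl','rb'));c2,s2=pickle.load(open('pics/w2.pkl','rb'))
a=cv2.imread('pics/w2.png');cv2.imwrite('pics/w2c.png',cv2.resize(a[200:285,245:315],None,fx=7,fy=7,interpolation=cv2.INTER_CUBIC))
p1=np.mean([(x/8-.44+245,y/8-.44+175) for x,y in [(332,190),(457,370),(280,483),(155,308)]],0)
print(tri(c1,p1,c2,(279,257.7)), onz(c2,(279,257.7),120))
```

```text
[449.89077403 125.45417325 121.21808661] [449.19324328 125.45119861 120.        ]
```

View pics/w2c.png

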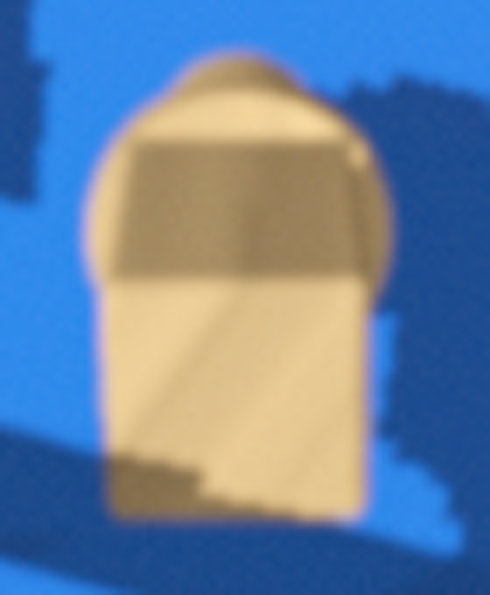

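Triangulation puts the head top at (449.9,125.5,121), which agrees with the expected z of 120. Now descend and grip.

```bash
python3 -m inch '[[1,0,2.5,0,0,0,0],[1,0,5,0,0,0,0],[1,0,5,0,0,0,0],[1,0,5,0,0,0,0],[0,0,5,0,0,0,0],[0,0,5,0,0,0,0],[0,0,5,0,0,0,0],[0,0,5,0,0,0,0],[0,0,5,0,0,0,0],[0,0,5,0,0,0,0],[0,0,5,0,0,0,0],[0,0,5,0,0,0,0]]'; python3 look.py w3
```

```text
clock: 3.85
position: [450.3, 125.8, 105.9]
ee_rot: [-0.045, 0.706, -0.706, 0.046]
contact_force: [-1.0, -0.6, 3.9]
gripper_width: 20.9
3.85 [450.3 125.8 105.9] [-0.0454  0.7057 -0.7055  0.046 ] [-1.04 -0.58  3.91] 20.87317310810378
```

View pics/w3.png

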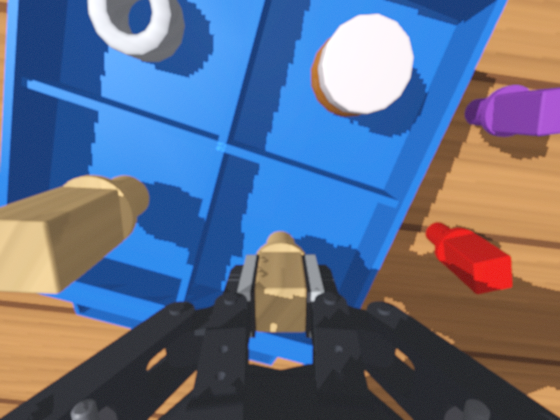

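Gripped: opening 20.9 mm, head at (281,300) between the pads. Lift.

```bash
python3 -m inch '[[0,0,-2,0,0,0,0],[0,0,-6,0,0,0,0],[0,0,-11,0,0,0,0],[0,0,-11,0,0,0,0],[0,0,-11,0,0,0,0],[0,0,-11,0,0,0,0],[0,0,-11,0,0,0,0]]'; python3 look.py w4
python3 - <<'E'
import sys; sys.path.insert(0,'.')
from bench import arm
from h import *
s=arm.read_state();M=R.from_quat(s['ee_rot']).as_matrix()
print(M.round(3)); print(M.T@(np.array([515.8,-230.8,s['position'][2]])-s['position']))
E
```

```text
clock: 4.48
position: [448.9, 125.0, 213.7]
ee_rot: [0.047, -0.705, 0.706, -0.044]
contact_force: [-0.0, -0.3, 0.1]
gripper_width: 21.4
4.4833 [448.9 125.  213.7] [ 0.0465 -0.7053  0.706  -0.0443] [-0.04 -0.35  0.05] 21.368835659692724
[[-0.992 -0.003  0.128]
 [-0.128 -0.002 -0.992]
 [ 0.004 -1.     0.001]]
[-20.64767746   0.40998837 361.45969484]
```

View pics/w4.png

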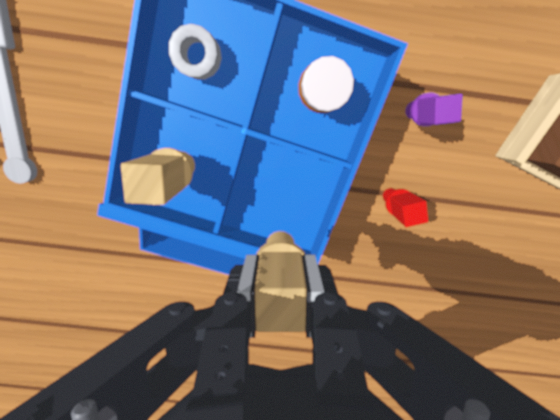

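```bash
python3 -m inch '[[0,-2,3,36.1,0,0,0],[0,-2,3,36.1,0,0,0],[0,-2,3,36.1,0,0,0],[0,-2,3,36.1,0,0,0],[0,-2,3,36.1,0,0,0],[0,-2,3,36.1,0,0,0],[0,-2,3,36.1,0,0,0],[0,-2,3,36.1,0,0,0],[0,-2,3,36.1,0,0,0],[0,-2,3,36.1,0,0,0],[0,-2,3,36.1,0,0,0],[0,-2,3,36.1,0,0,0],[0,-2,3,36.1,0,0,0],[0,-2,3,36.1,0,0,0],[0,-2,3,36.1,0,0,0]]'; python3 look.py w5
```

```text
clock: 5.78
position: [516.3, -228.8, 185.6]
ee_rot: [0.046, -0.706, 0.706, -0.046]
contact_force: [-0.3, 0.5, -0.1]
gripper_width: 21.3
5.7833 [ 516.3 -228.8  185.6] [ 0.0462 -0.7056  0.7056 -0.0463] [-0.3   0.49 -0.07] 21.263065625027554
```

View pics/w5.png

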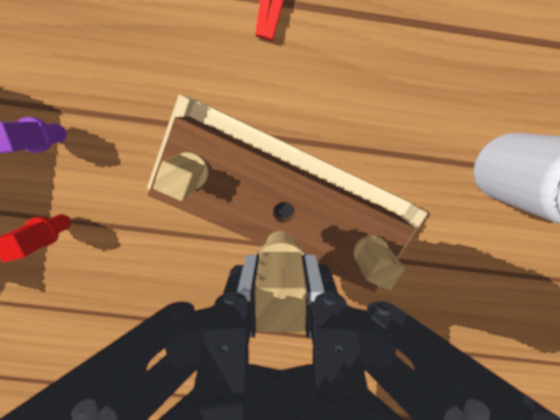

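The hole is at about (284,211), just ahead of the held peg (280,245).

Run:
```python
import pickle
from h import *
c,s=pickle.load(open('pics/w5.pkl','rb'))
a=cv2.imread('pics/w5.png');cv2.imwrite('pics/w5c.png',cv2.resize(a[190:270,245:320],None,fx=8,fy=8,interpolation=cv2.INTER_CUBIC))
print(onz(c,(284,211),62),s['position'])
M=R.from_quat(s['ee_rot']).as_matrix();f=s['position']+M@[0,55.9,0];print(f)
print(proj(c,[f,f+M@[9,0,0],f-M@[9,0,0],f+M@[0,0,9],f-M@[0,0,9]]).round(1), proj(c,[f+M@[0,-28,0],f+M@[0,-28,15],f+M@[0,-28,-15],f+M@[-15,-28,0]]).round(1))
```

```text
[ 515.91210075 -233.37507399   62.        ] [ 516.3161568  -228.76785629  185.55248634]
[ 516.33094232 -228.76874583  129.6524883 ]
[[278.2 242. ]
 [278.2 254.8]
 [278.1 228.8]
 [292.3 242. ]
 [264.  242. ]] [[277.8 262.5]
 [305.1 262.6]
 [250.5 262.5]
 [277.8 237.3]]
```

View pics/w5c.png

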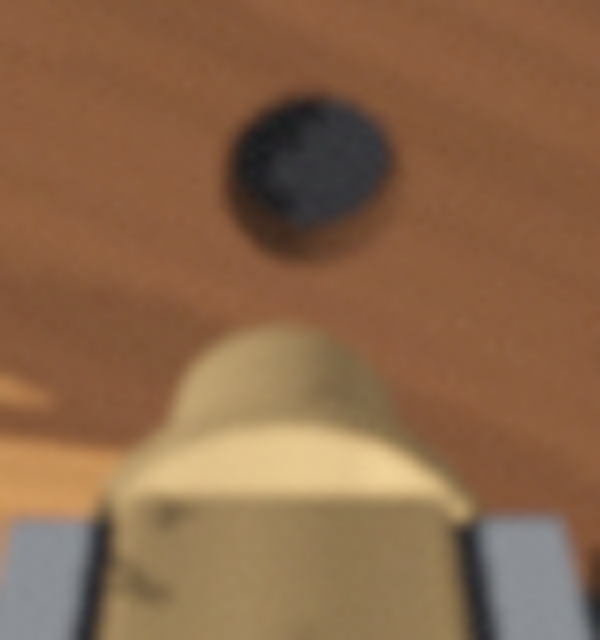

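```bash
python3 -m inch '[[0,0.1,2.5,0.2,0,0,0],[0,0.1,5,0.2,0,0,0],[0,0.1,5,0.2,0,0,0],[0,0.1,5,0.2,0,0,0],[0,0.1,5,0.2,0,0,0],[0,0.1,5,0.2,0,0,0]]'; python3 look.py w6;  python3 - <<'E'
import pickle
from h import *
from bench import arm
c,s=pickle.load(open('pics/w6.pkl','rb'))
a=cv2.imread('pics/w6.png');cv2.imwrite('pics/w6c.png',cv2.resize(a[170:270,230:330],None,fx=6,fy=6,interpolation=cv2.INTER_CUBIC))
b=arm.get_image('scene')[:,:,::-1];cv2.imwrite('pics/s6c.png',cv2.resize(b[215:320,125:255],None,fx=5,fy=5,interpolation=cv2.INTER_CUBIC))
b=arm.get_image('side')[:,:,::-1];cv2.imwrite('pics/d6c.png',cv2.resize(b[140:220,275:350],None,fx=6,fy=6,interpolation=cv2.INTER_CUBIC))
M=R.from_quat(s['ee_rot']).as_matrix();f=s['position']+M@[0,55.9,0];print(f)
print(proj(c,[f,f+M@[9,0,0],f-M@[9,0,0],f+M@[0,0,9],f-M@[0,0,9]]).round(1))
E
```

```text
clock: 6.33
position: [516.7, -232.1, 137.1]
ee_rot: [0.045, -0.705, 0.706, -0.047]
contact_force: [0.6, -1.2, 0.2]
gripper_width: 21.1
6.3333 [ 516.7 -232.1  137.1] [ 0.0448 -0.7052  0.706  -0.047 ] [ 0.59 -1.17  0.17] 21.123172884037054
[ 516.88130106 -232.11528653   81.20379726]
[[278.2 242. ]
 [278.2 254.8]
 [278.1 228.8]
 [292.3 242. ]
 [264.  242. ]]
```

View pics/w6c.png

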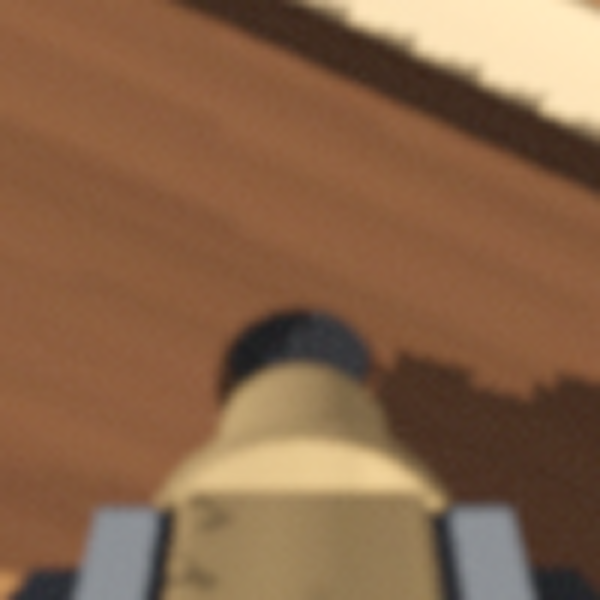

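View pics/s6c.png

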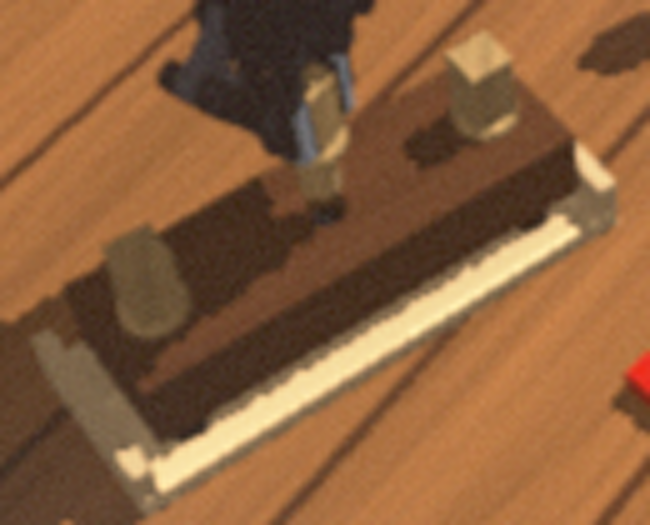

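View pics/d6c.png

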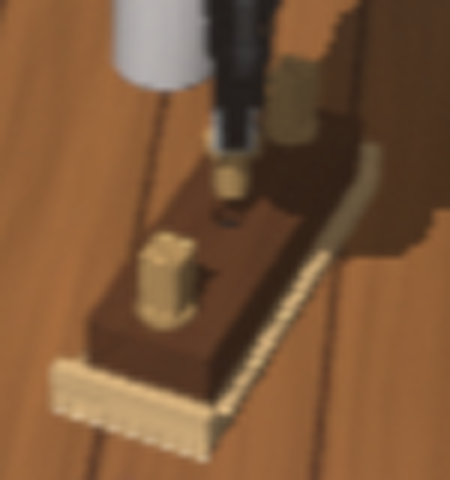

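```bash
cat > rel.py <<'E'
import pickle,sys
from h import *
c,s=pickle.load(open(f'pics/{sys.argv[1]}.pkl','rb'))
# use camera frame geometry; nominal tool->camera constant: foot below TCP straight along world -z
M=R.from_quat(s['ee_rot']).as_matrix()
f=s['position']+M@[0,55.9,0]
H=float(sys.argv[2])  # foot height above rail
d=f+M@[0,H,0]
th=np.linspace(0,2*np.pi,72)
circ=lambda o,r:proj(c,[o+M@[r*np.cos(t),0,r*np.sin(t)] for t in th])
for n,o,r in(('foot',f,9),('hole if aligned',d,9.75)):
    q=circ(o,r);print(n,'ctr',proj(c,[o])[0].round(1),'cols',q[:,0].min().round(1),q[:,0].max().round(1),'rows',q[:,1].min().round(1),q[:,1].max().round(1))
print('px per mm x,z at hole',(proj(c,[d+M@[1,0,0]])[0]-proj(c,[d])[0]).round(2),(proj(c,[d+M@[0,0,1]])[0]-proj(c,[d])[0]).round(2))
E
python3 rel.py w6 19.2; python3 rel.py w5 67.6
```

```text
foot ctr [278.2 242. ] cols 264.0 292.3 rows 228.8 254.8
hole if aligned ctr [278.3 230.9] cols 264.3 292.3 rows 217.7 243.8
px per mm x,z at hole [0.   1.34] [1.44 0.  ]
foot ctr [278.2 242. ] cols 264.0 292.3 rows 228.8 254.8
hole if aligned ctr [278.7 209.9] cols 267.2 290.2 rows 198.8 220.7
px per mm x,z at hole [0.   1.12] [1.18 0.  ]
```

```bash
python3 -m inch '[[0,0,0,0,0,0,0],[0,0,0,0,0,0,0],[0,0,0,0,0,0,0],[0,0,0,0,0,0,0]]'; python3 look.py w7;  python3 - <<'E'
import cv2
a=cv2.imread('pics/w7.png');cv2.imwrite('pics/w7c.png',cv2.resize(a[200:270,245:315],None,fx=8,fy=8,interpolation=cv2.INTER_CUBIC))
E
```

```text
clock: 6.82
position: [515.5, -232.0, 135.4]
ee_rot: [0.046, -0.706, 0.706, -0.046]
contact_force: [0.3, -0.1, -1.2]
gripper_width: 21.4
6.8167 [ 515.5 -232.   135.4] [ 0.0456 -0.7056  0.7056 -0.0457] [ 0.32 -0.13 -1.21] 21.412626493362545
```

View pics/w7c.png

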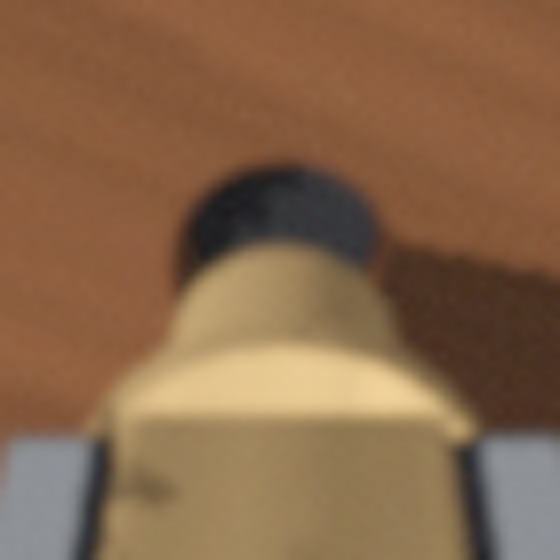

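```bash
python3 -m inch '[[0,0,0.5,-0.04,0,0,0],[0,0,1,-0.04,0,0,0],[0,0,1.4,-0.04,0,0,0],[0,0,1.6,-0.04,0,0,0],[0,0,1.8,-0.04,0,0,0],[0,0,2.0,-0.04,0,0,0],[0,0,2.0,-0.04,0,0,0],[0,0,2.0,-0.04,0,0,0]]'; python3 look.py w8
```

```text
clock: 7.53
position: [515.5, -231.6, 115.3]
ee_rot: [0.046, -0.706, 0.706, -0.046]
contact_force: [0.2, -0.0, 0.6]
gripper_width: 21.3
7.5333 [ 515.5 -231.6  115.3] [ 0.0457 -0.7056  0.7056 -0.0456] [ 0.18 -0.05  0.64] 21.29569489625069
```

View pics/w8.png

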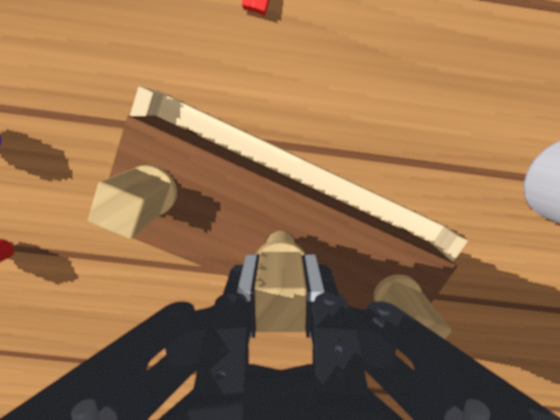

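No reaction 2.6 mm below the nominal face, and no hole is visible beside the foot at (280,235). It looks to be entering, so continue gently.

```bash
python3 -m inch '[[0,0,0.1,0,0,0,0],[0,0,0.2,0,0,0,0],[0,0,0.3,0,0,0,0],[0,0,0.4,0,0,0,0],[0,0,0.4,0,0,0,0],[0,0,0.4,0,0,0,0]]'
```

```text
clock: 8.08
position: [515.4, -231.5, 111.2]
ee_rot: [-0.046, 0.706, -0.706, 0.046]
contact_force: [-0.1, 0.9, 0.5]
gripper_width: 21.0
```

```bash
python3 -m inch '[[0,0,0.2,0,0,0,0],[0,0,0.4,0,0,0,0],[0,0,0.6,0,0,0,0],[0,0,0.8,0,0,0,0],[0,0,1.0,0,0,0,0],[0,0,1.0,0,0,0,0],[0,0,1.0,0,0,0,0]]'
```

```text
clock: 8.67
position: [515.8, -231.6, 102.2]
ee_rot: [0.046, -0.705, 0.706, -0.046]
contact_force: [-1.0, 1.6, 5.1]
gripper_width: 21.3
```

Contact is now 5–7 N, as expected from the plug. Lateral force is small. Continue.

```bash
python3 -m inch '[[0,0,0.2,0,0,0,0],[0,0,0.4,0,0,0,0],[0,0,0.6,0,0,0,0],[0,0,0.8,0,0,0,0],[0,0,0.9,0,0,0,0],[0,0,0.9,0,0,0,0],[0,0,0.9,0,0,0,0]]'
```

```text
clock: 9.25
position: [515.8, -231.6, 93.3]
ee_rot: [0.046, -0.705, 0.706, -0.046]
contact_force: [-0.9, 2.2, 5.6]
gripper_width: 21.2
```

```bash
python3 -m inch '[[0,0,0.1,0,0,0,0],[0,0,0.2,0,0,0,0],[0,0,0.3,0,0,0,0],[0,0,0.4,0,0,0,0],[0,0,0.4,0,0,0,0],[0,0,0.4,0,0,0,0]]'; python3 -m inch '[[0,0,0.1,0,0,0,0],[0,0,0.1,0,0,0,0],[0,0,0.1,0,0,0,0]]'; python3 look.py w9
```

```text
clock: 9.75
position: [515.8, -231.6, 89.3]
ee_rot: [0.046, -0.705, 0.706, -0.046]
contact_force: [-0.9, 2.1, 5.0]
gripper_width: 21.2
clock: 10.0
position: [515.7, -231.6, 88.4]
ee_rot: [0.046, -0.705, 0.706, -0.046]
contact_force: [-0.8, 1.5, 6.5]
gripper_width: 21.0
10.0 [ 515.7 -231.6   88.4] [ 0.0456 -0.7054  0.7058 -0.046 ] [-0.83  1.5   6.49] 20.951070230587053
```

View pics/w9.png

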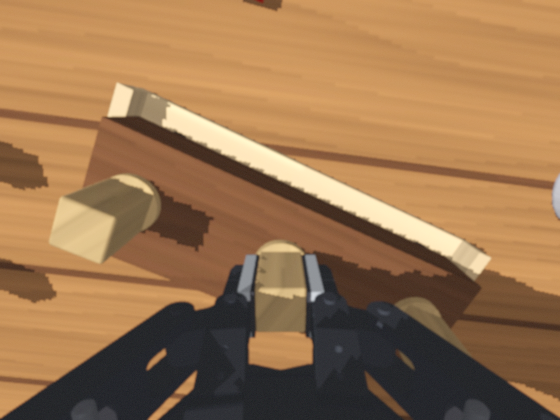

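```bash
python3 -m inch '[[0,0,0.1,0,0,0,0],[0,0,0.1,0,0,0,0],[0,0,0.1,0,0,0,0]]'; python3 -m inch '[[0,0,0.1,0,0,0,0],[0,0,0.1,0,0,0,0],[0,0,0.1,0,0,0,0]]'
```

```text
clock: 10.3
position: [515.8, -231.6, 87.7]
ee_rot: [0.046, -0.705, 0.706, -0.046]
contact_force: [-1.4, 1.0, 8.3]
gripper_width: 21.3
clock: 10.55
position: [515.8, -231.7, 87.1]
ee_rot: [0.046, -0.705, 0.706, -0.046]
contact_force: [-2.3, 2.0, 11.4]
gripper_width: 21.1
```

Force is rising by about 3–4 N per mm, so the collar is on the rail. Press a little more to be sure, staying well under 30 N.

```bash
python3 -m inch '[[0,0,0.1,0,0,0,0],[0,0,0.1,0,0,0,0],[0,0,0.1,0,0,0,0]]';python3 -m inch '[[0,0,0.1,0,0,0,0],[0,0,0.1,0,0,0,0],[0,0,0.1,0,0,0,0]]'; python3 look.py w10
python3 - <<'E'
import cv2
from bench import arm
a=cv2.imread('pics/w10.png');cv2.imwrite('pics/w10c.png',cv2.resize(a[200:270,245:315],None,fx=8,fy=8,interpolation=cv2.INTER_CUBIC))
E
```

```text
clock: 10.8
position: [515.9, -231.6, 86.5]
ee_rot: [0.046, -0.705, 0.706, -0.046]
contact_force: [-3.5, 2.7, 12.8]
gripper_width: 21.1
clock: 11.05
position: [515.9, -231.6, 85.9]
ee_rot: [0.046, -0.705, 0.706, -0.046]
contact_force: [-3.6, 3.3, 16.0]
gripper_width: 21.3
11.05 [ 515.9 -231.6   85.9] [ 0.0457 -0.7052  0.706  -0.0464] [-3.65  3.26 16.03] 21.313422798200023
```

View pics/w10c.png

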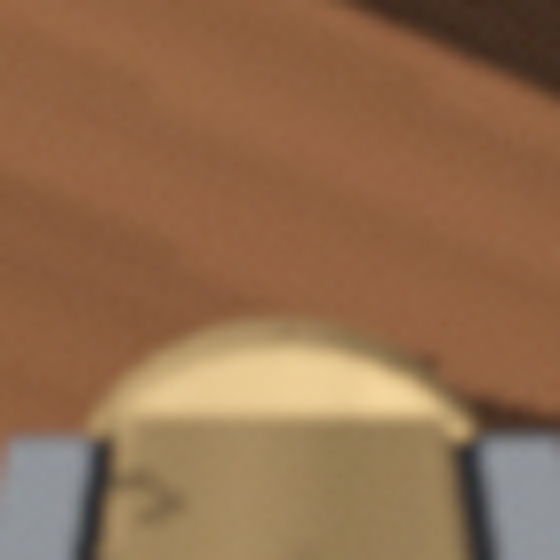

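Collar looks seated on the rail at 16 N. Ease back 1.5 mm, release, then rise.

```bash
python3 -m inch '[[0,0,-0.1,0,0,0,0],[0,0,-0.15,0,0,0,0],[0,0,-0.15,0,0,0,0],[0.6,0,-0.15,0,0,0,0],[0.6,0,-0.15,0,0,0,0],[0.6,0,-0.15,0,0,0,0],[0.6,0,-0.15,0,0,0,0],[0.6,0,-0.15,0,0,0,0],[0.6,0,-0.15,0,0,0,0]]';  python3 look.py w11
```

```text
clock: 11.85
position: [515.4, -231.6, 84.5]
ee_rot: [-0.046, 0.706, -0.706, 0.045]
contact_force: [-0.2, 0.7, -0.1]
gripper_width: 51.0
11.85 [ 515.4 -231.6   84.5] [-0.0458  0.7057 -0.7056  0.0454] [-0.18  0.7  -0.13] 50.988471569824824
```

View pics/w11.png

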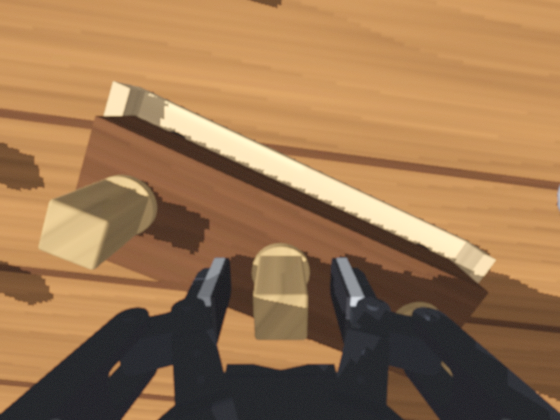

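```bash
python3 -m inch '[[0.6,0,-1,0,0,0,0],[0.6,0,-4,0,0,0,0],[0.6,0,-8,0,0,0,0],[0.6,0,-12,0,0,0,0],[0.6,0,-13,0,0,0,0],[0.6,0,-13,0,0,0,0],[0.6,0,-13,0,0,0,0],[0.6,0,-13,0,0,0,0],[0.6,0,-13,0,0,0,0]]';  python3 look.py w12
python3 - <<'E'
import cv2
from bench import arm
import numpy as np
b=arm.get_image('scene')[:,:,::-1];A=cv2.resize(b[215:320,125:255],(520,420),interpolation=cv2.INTER_CUBIC);cv2.imwrite('pics/s12.png',b)
b=arm.get_image('side')[:,:,::-1];B=cv2.resize(b[140:220,275:350],(394,420),interpolation=cv2.INTER_CUBIC);cv2.imwrite('pics/d12.png',b)
cv2.imwrite('pics/f12.png',cv2.resize(np.hstack([A,B]),None,fx=.87,fy=.87))
a=cv2.imread('pics/w12.png');cv2.imwrite('pics/w12c.png',cv2.resize(a[130:290,150:390],None,fx=3.3,fy=3.3,interpolation=cv2.INTER_CUBIC))
E
```

```text
clock: 12.65
position: [514.5, -231.3, 213.2]
ee_rot: [-0.047, 0.706, -0.705, 0.044]
contact_force: [1.3, -0.3, -0.0]
gripper_width: 50.8
12.65 [ 514.5 -231.3  213.2] [-0.0467  0.706  -0.7053  0.0444] [ 1.27 -0.32 -0.05] 50.837810598253675
```

View pics/f12.png

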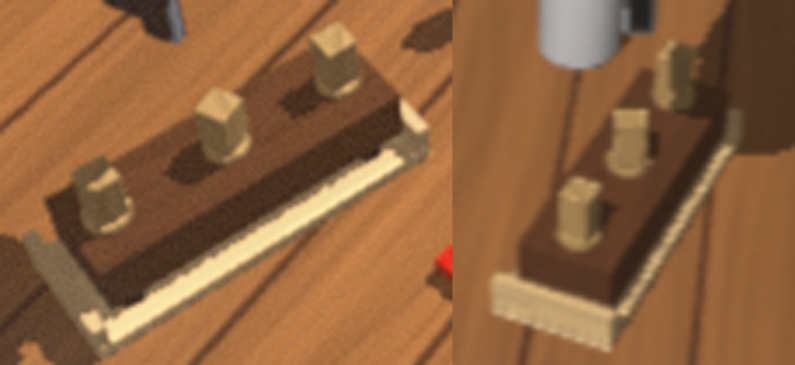

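View pics/w12c.png

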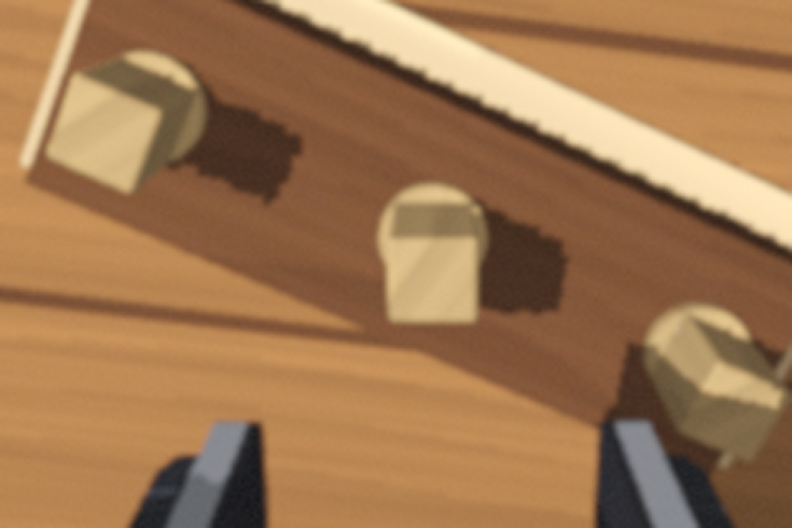

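Run:
```python
from bench import arm
from h import *
s=arm.camera_params('scene');d=arm.camera_params('side')
for p,q in [((222,101),(631,116)),((335,42),(581,187)),((97,169),(674,48))]:
    X=tri(s,(125+p[0]/3.48,215+p[1]/3.48),d,(275+(q[0]-452.4)/4.57,140+q[1]/4.57)); print(X.round(1))
r=arm.read_state(); print(r['clock'],r['contact_force'])
```

```text
[ 515.2 -228.5  104.4]
[ 541.5 -150.7  102.1]
[ 490.5 -310.   106.6]
12.8 [0.42688639 0.6287932  0.05324355]
```

View pics/s12.png

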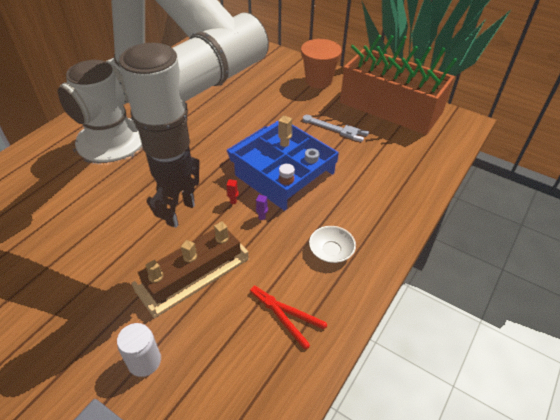

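The peg at (189,250) in the scene view has its head top at z = 104.4. Its neighbours measure 102 and 107, and 104 is expected. It is upright, the robot is clear, and the other things look unmoved.

```bash
python3 -c "
from bench import arm
print(arm.job_done())"
```

```text
the job is handed in; nothing more can be done
None
```

The peg is fitted. I took the slim pale peg from the tray, found the empty hole by its foot and pressed it in until the collar met the rail. Then I eased off, let go and handed the job in at about 13 s. The highest force I read while pressing was about 16 N.

**Last checks:**
- **Seating:** the collar looked flat on the rail. The head top measured z ≈ 104.4 mm against 104 expected, though its neighbours read 102 and 107, so that measurement is good to about 2–3 mm.
- **Released and clear:** the peg stood upright with the gripper well above it. The force readings after release were only sensor noise.
- **Surroundings:** the other things looked unmoved in the scene picture. I judged this by eye and did not measure it.

**Disagreements:** the wrist camera's calibration was about 2 pixels off sideways, so I lined the peg up with the hole by their relative position in the picture. Single position readings scattered by about 1 mm. The sideways force reached about 3.5 N along each horizontal axis in the final press and went away on release.

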